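# Power up the bench from the switch strip

## Task

Power up the bench at the switch strip, in this order: push the rocker right over by its ribbed end, then press the square key fully home, then press the large round button fully home; all three stay where they are pushed. Leave the small round button unpressed, and leave the brass tin, the cardboard box and the wing nut where they are: nothing is to be picked up or moved.

Things in the scene. Friction and masses are not known exactly. Their poses are not given: they have to be found in the camera images.
- strip: Aluminium strip 145 x 335 x 6 mm, fixed to the bench. Origin at bench height under the middle of the row; x away from the robot, y along the strip to the left. Four equal grey boxes (72 wide, 90 deep, lid 51 mm above the bench) stand at y = -117, -39, 39, 117 mm in any order, each with one black control. Conduit behind them, top 34 mm up.
- rocker_rib (a point): Middle of the top of the raised steel rib (30 mm along the strip, 6 wide, 6 high) on the near end of the rocker, a black paddle 64 mm long across the strip and 34 wide, pivoted at its middle 24 mm behind the rib. At the start the ribbed end stands up, rib top about 20 mm above the box lid. Pushed straight down about 10 mm (2.5 N) it is fully over and stays. The point moves with the rocker.
- rocker (a joint): Rocker angle: 0 is ribbed end fully up, 0.4 rad is ribbed end fully down. It starts between 0 and 0.06.
- square_key_top (a point): Middle of the top of the square key, a black square cap 34 x 34 mm. Its axes are the strip's. It stands 18 mm above the box lid, 14 mm above a flat aluminium bezel, and slides straight down 8 mm to a stop against about 3 N of friction; it stays where it is left (no spring).
- square_key (a joint): Travel of the square key: 0 is standing out as at the start, 0.008 m is fully home; it stays where it is left.
- round_button_top (a point): Middle of the top of the large round button, a black cylindrical cap 38 mm in diameter. Its axes are the strip's. It stands 18 mm above the box lid, 14 mm above a flat aluminium bezel, and slides straight down 8 mm to a stop against about 3 N of friction; it stays where it is left (no spring).
- round_button (a joint): Travel of the large round button: 0 is standing out as at the start, 0.008 m is fully home; it stays where it is left.
- small_button_top (a point): Middle of the top of the small round button, to be left unpressed: a black cylindrical cap 18 mm in diameter. Its axes are the strip's. It stands 18 mm above the box lid, 14 mm above a flat aluminium bezel, and slides straight down 8 mm to a stop against about 3 N of friction; it stays where it is left (no spring).
- small_button (a joint): Travel of the small round button: 0 is standing out as at the start, 0.008 m is fully home; it stays where it is left.
- tin_centre (a point): Centre (half-way up) of the open brass tin, 58 mm across and 39 mm high, standing loose on the bench in front of the strip.
- box_centre (a point): Centre (half-way up) of the small closed cardboard box, 57 x 87 x 35 mm, lying loose in front of the strip.
- nut_centre (a point): Centre (half-way up) of the dark iron wing nut, 20 x 42 x 19 mm, lying loose in front of the strip.

How it is judged:
On the way, in this order (a step that is already met when the one before it is completed fails the run):
1. the rocker is pushed over, ribbed end down (value of joint rocker above 0.34 rad), for 0.1 s.
2. the square key is pressed home (value of joint square_key above 0.0065 m), for 0.1 s.
3. the large round button is pressed home (value of joint round_button above 0.0065 m), for 0.1 s.
At the end, for the whole second after the job is handed in: The rocker is over (ribbed end down, more than 0.34 of 0.4 rad), the square key and the large round button are home (more than 6.5 of 8 mm), the small round button is unpressed (less than 3 mm), and tin, cardboard box and wing nut are within 20 mm of where they stood (value of joint rocker above 0.34 rad and value of joint each of square_key, round_button above 0.0065 m and value of joint small_button below 0.003 m and not (distance of any of tin_centre, box_centre, nut_centre from where it was at the start of the episode above 0.02 m)); the robot touches nothing.
It fails at once if the square key is pressed (more than 3 mm) before the rocker is over (value of joint square_key above 0.003 m and value of joint rocker below 0.34 rad).
It fails at once if the large round button is pressed (more than 3 mm) before the square key is home or before the rocker is over (value of joint round_button above 0.003 m and (value of joint square_key below 0.0065 m or value of joint rocker below 0.34 rad)).
It fails at once if the small round button is pressed (more than 3 mm) (value of joint small_button above 0.003 m).
It fails at once if the tin, the cardboard box or the wing nut is lifted or moved by more than 20 mm (distance of any of tin_centre, box_centre, nut_centre from where it was at the start of the episode above 0.02 m).
It also fails if it takes over 42 s, if anything falls off the work surface, if the arm or the gripper's body presses on something with over 40 N, if the wrist force passes 120 N, or if a joint passes its speed limit or range.

## Robot

A 7-joint arm with a two-finger parallel gripper is mounted at the origin on a cart in front of the work surface, level with it; the furniture and walls round the work are solid. World frame = base frame: x ahead of the robot, y to its left, z up, the work surface at z = 0. Lengths are in m, angles in rad, forces in N, time in s.
With the tool pointing down it reaches from about 0.425 to 0.925 m from the base axis. Payload 6.8 kg.
Tool frame: the origin (TCP) lies midway between the tips of the shut fingers; the grasp point (between the pads) lies 19 mm behind it; z points along the fingers, y is the line along which they close (so a half turn about z gives the same grasp; the last joint's range is limited). The gripper opens to 85 mm and grips with 20 to 120 N. Pads are 22 mm wide; open, the fingers measure 114 mm over their backs; the gripper's body (76 mm by 85 mm) begins 54 mm behind the grasp point. The pads swing forward as they close: fully open they stand 13 mm farther back than shut.
Start: joints at [1.109, 0.477, 0.022, 1.555, -0.011, 1.109, -0.083], TCP at [0.234, -0.633, 0.231] pointing down, gripper open.
Joint ranges: [-2.96, 2.96], [-0.34, 2.1], [-1.41, 1.46], [0.24, 2.44], [-1.37, 4.51], [0.17, 1.92], [-2.96, 2.96]. Speed limits (rad/s): [2.39, 2.39, 3.14, 3.14, 3.14, 3.14, 3.14].

## Interface

Orientations are given as [roll, pitch, yaw] about the fixed x, y, z axes, in that order (R = Rz(yaw) Ry(pitch) Rx(roll)).
In Python, from workcell import r gives the robot as it stands. The module is installed in compiled form; this text tells all that it offers.
- The arm moves only by the tool jog_arm, never from a script. Its argument "commands" is a list that holds one entry, the list of rows, each a list of 5 numbers: the finger opening in cm, from 0 to 8.54, then the shift along the tool's x, y, z in cm, then the turn about the tool's z in degrees. A call has 1 to 20 rows; each row shifts and turns the commanded pose from where the row before left it, along the tool's axes as they then stand; what a row does not reach is not made up. A row lasts 1/8 s, in which the tool goes at most 62.5 mm and 10.7 degrees, less where a joint would pass 70% of its speed; a pose out of reach is approached as far as the arm can. A call is refused whole if a number of a shift passes 6.25 or a number of a turn 10.7, either way. A call with a gripper value outside its range is refused whole. The fingers move at their own pace and stop on an object; "force" is the grip in N (left out, the last holds). Time passes only in rows, so rows that do not move let the fingers close. It gives the time, the measured TCP pose, the force, the opening and the grip force at its end, in the units of the state.
- r.read_state(): the state, without advancing time (a new reading comes with each control period).
- r.snapshot(name): name is "scene" or "top" or "wrist"; returns the picture (480x640x3 uint8, red, green, blue); there is no depth.
- r.camera_params(name): a dict with "mtx" (3x3 intrinsics, pixels), "R" (3x3) and "t" (3): a world point X has camera coordinates R X + t. Camera axes: x right, y down, z forward; pixel columns grow to the right and rows downward; lengths in m; the calibration is good to about 2 mm. A picture is of the moment at which its call begins: read the wrist's pose just before it. camera_params takes no time and is no camera call; for the wrist camera it gives the pose at the moment of the call.
- r.close_job(): hands the job in; it is judged then, once.
The state is a dict: "time": time; "joint_positions": joint angles; "qvel": joint speeds; "joint_efforts": joint torques, N m; "ee_pos": TCP position; "tool_rot": TCP orientation; "ft_force": force on the tool from outside, world axes, zero at the start; "ft_torque": the same for the moment, N m; "grip_width": finger opening in m; "finger_force": force on a finger pad.
Only numpy, scipy, OpenCV 4.12 (cv2) and the standard library are available. Lean on these libraries where they do the work, as an engineer would, in place of code of your own. Each camera call takes 0.05 s, during which the arm holds its last target. There are 200 camera calls.

## Working session

There is one attempt and no reset: what is moved stays moved. The work goes in short steps, Python scripts to look and compute and a tool call to move; the robot and the scene stay as the last step left them, time stands still between calls to the robot, and variables do not carry over. Pictures are saved under pics/ and viewed, at most 10 in all, crops included, and the job is handed in when it is done.

Besides the shell and the picture viewer there is one more tool, called after "Emit:" as name([rows], argument=value, ...), one row to a line, values as JSON. jog_arm: Moves the arm, as the interface text tells. Its arguments: {"type":"object","properties":{"commands":{"type":"array","items":{"type":"array","items":{"type":"array","items":{"type":"number"}}}},"force":{"type":"number"}},"required":["commands"]}

```bash
mkdir -p pics
python3 - <<'E'
from workcell import r
import cv2,numpy as np
s=r.read_state();print({k:np.round(v,3).tolist() for k,v in s.items()})
for n in("scene","top"):
    cv2.imwrite(f"pics/{n}0.png",r.snapshot(n)[:,:,::-1]);p=r.camera_params(n)
    print(n,p['mtx'].tolist(),np.round(p['R'],4).tolist(),np.round(p['t'],4))
E
```

```text
{'time': 0.0, 'joint_positions': [1.109, 0.478, 0.022, 1.556, -0.012, 1.109, -0.083], 'qvel': [0.0, 0.0, 0.0, -0.0, -0.001, 0.001, -0.0], 'joint_efforts': [0.001, -59.645, 1.609, -28.12, 0.013, 0.009, 0.0], 'ee_pos': [0.234, -0.633, 0.23], 'tool_rot': [-3.14, 0.0, 0.354], 'ft_force': [-0.62, -0.056, -0.482], 'ft_torque': [-0.0, -0.048, 0.004], 'finger_force': 0.0, 'grip_width': 0.085}
scene [[595.4331020120022, 0.0, 314.0388910973752], [0.0, 595.4331020120022, 235.8539801779969], [0.0, 0.0, 1.0]] [[0.5607, -0.8279, 0.0154], [-0.5012, -0.3541, -0.7895], [0.6591, 0.435, -0.6135]] [-0.2726  0.3324  0.5406]
top [[598.6313883671626, 0.0, 320.2796539770044], [0.0, 598.6313883671626, 240.9868309914995], [0.0, 0.0, 1.0]] [[0.0193, -0.9998, -0.0059], [-0.9917, -0.0184, -0.1272], [0.127, 0.0083, -0.9919]] [0.0164 0.545  0.9959]
```

View pics/top0.png

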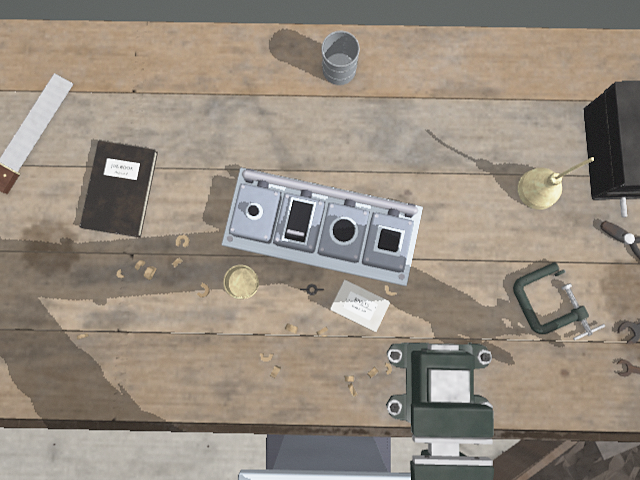

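View pics/scene0.png

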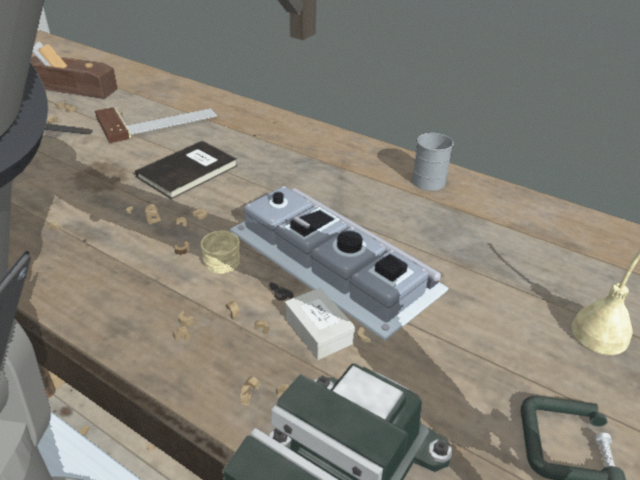

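The top view shows, left to right: small button (254,211), rocker (299,220, rib at its near end ~(295,234)), round button (344,231) and square key (391,240). The tin is at (241,281), the nut at (312,289) and the box at (361,306), all in front. The scene view shows the same order.

```bash
cat > h.py <<'E'
import numpy as np,cv2
def ray(p,uv,z):
    R,t,K=np.array(p['R']),np.array(p['t']),np.array(p['mtx'])
    c=-R.T@t; d=R.T@np.linalg.solve(K,[uv[0],uv[1],1]); return c+d*(z-c[2])/d[2]
E
python3 - <<'E'
from h import *; from workcell import r
for n,zs in(("top",.069),("scene",.069)):
    im=cv2.imread(f"pics/{n}0.png");p=r.camera_params(n);print(n,(-p['R'].T@p['t']).round(3))
    m=(im.max(2)<70).astype(np.uint8)
    roi=np.zeros_like(m)
    if n=="top": roi[185:270,225:415]=1
    else: roi[185:285,250:425]=1
    k,l,st,c=cv2.connectedComponentsWithStats(m*roi)
    for i in range(1,k):
        if st[i,4]>40: print(st[i],c[i].round(1),ray(p,c[i],zs).round(4))
    x0,y0,x1,y1=(215,155,435,295) if n=="top" else (225,175,455,345)
    cv2.imwrite(f"pics/{n}z.png",cv2.resize(im[y0:y1,x0:x1],None,fx=3.4,fy=3.4,interpolation=cv2.INTER_CUBIC))
E
```

```text
top [0.414 0.018 1.057]
[285 200  28  42 695] [298.6 219.4] [0.5759 0.0635 0.069 ]
[248 206  10  10  78] [252.9 210.3] [0.59   0.1404 0.069 ]
[333 220  22  22 366] [343.3 230.1] [ 0.5593 -0.0115  0.069 ]
[378 229  23  23 391] [388.7 239.9] [ 0.5441 -0.0873  0.069 ]
scene [-0.037 -0.343  0.598]
[273 193  10  10  87] [277.5 197.5] [0.5801 0.1344 0.069 ]
[291 211  42  25 482] [310.9 222.5] [0.5558 0.0541 0.069 ]
[338 232  24  21 432] [349.2 241.8] [ 0.5494 -0.0168  0.069 ]
[375 255  32  26 523] [390.2 267.3] [ 0.5339 -0.0916  0.069 ]
```

View pics/topz.png

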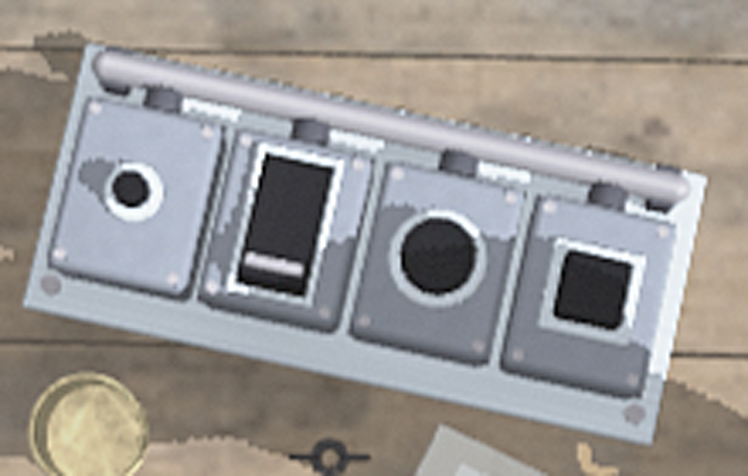

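Emit:
jog_arm([
  [[0,0,0,0,10.57],[0,0,0,0,10.57],[0,0,0,0,10.57],[0,1.1,-4.7,0,0],[0,1.1,-4.7,0,0],[0,1.1,-4.7,0,0],[0,1.1,-4.7,0,0],[0,1.1,-4.7,0,0],[0,1.1,-4.7,0,0],[0,1.1,-4.7,0,0],[0,1.1,-4.7,0,0],[0,1.1,-4.7,0,0],[0,1.1,-4.7,0,0],[0,1.1,-4.7,0,0],[0,1.1,-4.7,0,0],[0,0,0,0,0],[0,0,0,0,0]],
])

```text
time: 2.22
ee_pos: [0.4746, -0.1071, 0.231]
tool_rot: [3.141, 0.001, -0.2]
ft_force: [-0.0, 0.6, 0.5]
grip_width: -0.0003
finger_force: 0.0
```

Run:
```python
from h import *; from workcell import r
p=r.camera_params("wrist");im=r.snapshot("wrist")[:,:,::-1]
cv2.imwrite("pics/w1.png",im)
print((-p['R'].T@p['t']).round(3),p['R'].round(2).tolist())
m=(im.max(2)<60).astype(np.uint8)
k,l,st,c=cv2.connectedComponentsWithStats(m)
for i in range(1,k):
    if st[i,4]>300: print(st[i],c[i].round(1),ray(p,c[i],.069).round(4))
pt=r.camera_params("top")
print("rib top",ray(pt,(295.9,232.9),.071).round(4))
```

```text
[ 0.554 -0.124  0.375] [[-0.2, -0.98, 0.0], [-0.93, 0.19, 0.32], [-0.31, 0.06, -0.95]]
[  56   87   58   86 3688] [ 83.5 127.5] [0.577  0.0567 0.069 ]
[ 529   90   91  138 2275] [562.7 153.7] [ 0.4834 -0.3062  0.069 ]
[552 102  80  48 317] [607.5 116.1] [ 0.5055 -0.3398  0.069 ]
[ 152  107   53   49 2032] [177.7 131. ] [ 0.5601 -0.0139  0.069 ]
[ 255  110   44   44 1894] [276.8 131.3] [ 0.5447 -0.089   0.069 ]
[549 158  91  61 924] [608.2 195.7] [ 0.4417 -0.3427  0.069 ]
[155 227  42  20 404] [177. 237.] [0.4773 0.0138 0.069 ]
[    0   262   630   218 62574] [330.3 410.5] [ 0.2727 -0.0791  0.069 ]
[ 511  346  129   51 2089] [576.7 367.1] [ 0.2766 -0.3193  0.069 ]
rib top [0.5528 0.0673 0.071 ]
```

View pics/w1.png

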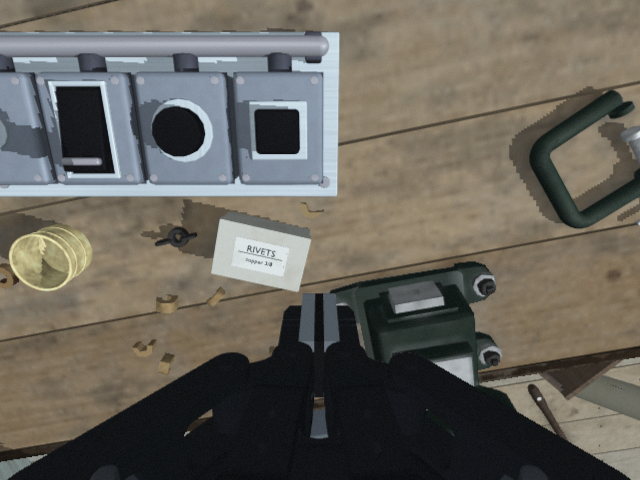

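The wrist view agrees: rib (82,160), round (178,131), square (277,131). The closed fingers are visible and clear of everything.

Emit:
jog_arm([
  [[0,1.05,-4.68,0,0],[0,1.05,-4.68,0,0],[0,1.05,-4.68,0,0],[0,1.05,-4.68,0,0],[0,0,0,4.5,0],[0,0,0,4.5,0],[0,0,0,4.1,0],[0,0,0,0,0],[0,0,0,0,0]],
])

```text
time: 3.4
ee_pos: [0.5544, 0.0678, 0.1017]
tool_rot: [-3.141, -0.002, -0.201]
ft_force: [-0.1, 0.2, 1.5]
grip_width: 0.0004
finger_force: 0.0
```

Emit:
jog_arm([
  [[0,-0.15,0,1.4,0],[0,0,0,1.2,0],[0,0,0,0.4,0],[0,0,0,0.3,0],[0,0,0,0.3,0],[0,0,0,0.3,0],[0,0,0,0.2,0],[0,0,0,0,0],[0,0,0,0,0]],
])

```text
time: 4.53
ee_pos: [0.552, 0.0691, 0.0608]
tool_rot: [3.141, -0.0, -0.2]
ft_force: [-8.2, 0.7, 18.4]
grip_width: -0.0002
finger_force: 9.4
```

Force rises to 18 N at z = 0.061, so the rocker is at its stop. I'll lift, move over the square key and look.

Emit:
jog_arm([
  [[0,0,0,-3,0],[0,0,0,-3,0],[0,0.6,3.9,0,0],[0,0.6,3.9,0,0],[0,0.6,3.9,0,0],[0,0.6,3.9,0,0],[0,0,0,0,0],[0,0,0,0,0]],
])

```text
time: 5.52
ee_pos: [0.5451, -0.0884, 0.1193]
tool_rot: [-3.141, -0.001, -0.2]
ft_force: [0.3, -0.2, 0.1]
grip_width: -0.0002
finger_force: 0.0
```

Run:
```python
from workcell import r
import cv2
cv2.imwrite("pics/s2.png",cv2.resize(r.snapshot("scene")[170:330,230:450,::-1],None,fx=3.4,fy=3.4,interpolation=cv2.INTER_CUBIC))
s=r.read_state();print(s['ee_pos'],s['ft_force'])
```

```text
[ 0.54506877 -0.08762181  0.1193375 ] [-0.57556216  0.7444754  -0.19700635]
```

View pics/s2.png

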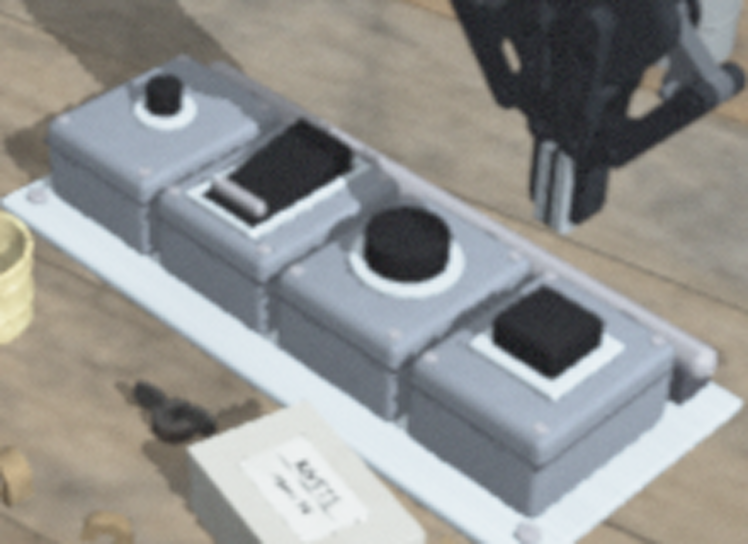

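The rocker's ribbed end is now down, at crop position (240,197), and its rear end is up. Next is the square key.

Emit:
jog_arm([
  [[0,0,0,2.5,0],[0,0,0,1.8,0],[0,0,0,0.5,0],[0,0,0,0.3,0],[0,0,0,0.3,0],[0,0,0,0.3,0],[0,0,0,0.2,0],[0,0,0,0,0],[0,0,0,0,0]],
])

```text
time: 6.7
ee_pos: [0.5449, -0.0885, 0.0611]
tool_rot: [-3.141, -0.001, -0.199]
ft_force: [-2.8, 2.8, 7.7]
grip_width: -0.0002
finger_force: 4.1
```

Emit:
jog_arm([
  [[0,0,0,0.1,0],[0,0,0,0,0],[0,0,0,0,0]],
])

```text
time: 7.08
ee_pos: [0.5449, -0.0886, 0.061]
tool_rot: [-3.142, -0.001, -0.2]
ft_force: [-6.3, 2.4, 17.4]
grip_width: -0.0003
finger_force: 8.7
```

The key is at its stop (17 N with no further travel). Next is the large round button.

Emit:
jog_arm([
  [[0,0,0,-2.5,0],[0,0,0,-2.5,0],[0,0,-3.9,0,0],[0,0,-3.9,0,0],[0,0,0,0,0],[0,0,0,2,0],[0,0,0,1.6,0],[0,0,0,0.4,0],[0,0,0,0.3,0],[0,0,0,0.3,0],[0,0,0,0.3,0],[0,0,0,0.1,0],[0,0,0,0,0],[0,0,0,0,0]],
])

```text
time: 8.82
ee_pos: [0.5604, -0.0127, 0.061]
tool_rot: [3.141, -0.001, -0.2]
ft_force: [-5.8, -1.5, 16.7]
grip_width: 0.0002
finger_force: 8.4
```

The round button is at its stop too. I'll lift clear and check.

Emit:
jog_arm([
  [[0,0,0,-4,0],[0,0,0,-4,0],[0,0,0,-4,0],[0,-4,0,0,0],[0,-4,0,0,0],[0,0,0,0,0],[0,0,0,0,0]],
])

```text
time: 9.7
ee_pos: [0.4826, 0.0037, 0.1797]
tool_rot: [-3.141, -0.002, -0.199]
ft_force: [0.5, -0.7, -0.4]
grip_width: 0.0
finger_force: 0.0
```

Run:
```python
from workcell import r
import cv2
cv2.imwrite("pics/s3.png",cv2.resize(r.snapshot("scene")[170:345,190:450,::-1],None,fx=3,fy=3,interpolation=cv2.INTER_CUBIC))
s=r.read_state();print(s['ee_pos'],s['ft_force'])
```

```text
[0.48287194 0.00359884 0.17964259] [0.40630245 0.72087895 0.26911867]
```

View pics/s3.png

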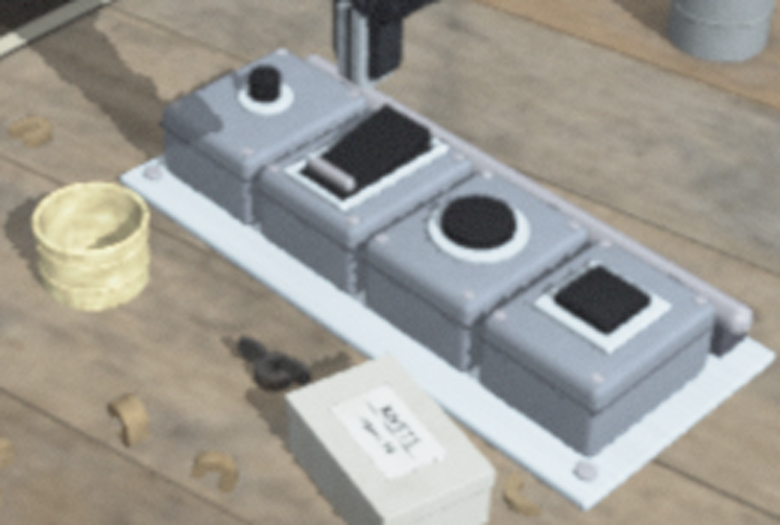

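The rocker is over (rib at (330,172)), and the round button (478,222) and square key (602,298) are down. The small button (265,83) still stands up, and the tin, nut and box are where they were.

```bash
python3 -c "
from workcell import r
print(r.close_job())"
```

```text
the job is handed in; nothing more can be done
None
```

I pushed the rocker over, then pressed the square key and the large round button home, in that order. The last picture shows the small button unpressed and the tin, box and nut in place; the job is handed in, but no verdict came back.

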